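Tip the specimen pail out into the sorting tray

ROBOT

A 6-joint arm with a two-finger parallel gripper is mounted at the origin on the work surface. World frame = base frame: x ahead of the robot, y to its left, z up, the work surface at z = 0. Lengths are in m, angles in rad, forces in N, time in s.
With the tool pointing down it reaches from about 0.25 to 0.775 m from the base axis. Payload 8.9 kg.
Tool frame: the origin (TCP) lies between the finger pads; the fingertips stand 22 mm ahead of it and the grasp point (between the pads) lies 3 mm ahead of it (r.tip_extent is the z of the fingertips in the tool frame, in m); z points along the fingers, y is the direction in which the jaws open and shut (so a half turn about z gives the same grasp; the last joint's range is limited). The gripper opens to 85 mm and grips with 20 to 120 N. Pads are 22 mm wide; open, the fingers measure 114 mm over their backs; the gripper's body (76 mm by 85 mm) begins 54 mm behind the grasp point. The pads swing forward as they close: fully open they stand 13 mm farther back than shut.
Start: joints at [-1.445, 0.291, -0.153, 1.127, 0, 1.431], TCP at [0.137, -0.507, 0.253] pointing down, gripper open.
Joint ranges: [-2.52, 2.52], [-0.91, 1.74], [-1.3, 1.37], [-1.96, 2.02], [-1.52, 1.47], [-3.14, 3.14]. Speed limits (rad/s): [2.22, 2.22, 2.79, 3.14, 3.14, 3.14].

INTERFACE

Orientations are given as a unit quaternion [x, y, z, w].
In Python, from bench import r gives the robot as it stands.
- The arm moves only by the tool jog_arm, never from a script. Its argument "deltas" is a list of rows, each a list of 7 numbers: the shift along the tool's x, y, z in mm, then the turn, a rotation vector about the tool's x, y, z in rad, then the gripper command: -1 is shut, 1 is fully open, values between are in proportion. A call has 1 to 12 rows; each row is the pose to reach, as a shift and turn from the pose commanded when the call began, along the tool's axes at that moment; what a row does not reach only later rows make up. A row lasts 1/8 s, in which the tool goes at most 62.5 mm and 10.7 degrees, less where a joint would pass 70% of its speed; a pose out of reach is approached as far as the arm can. A call with a gripper value outside its range is refused whole. The fingers move at their own pace and stop on an object; "squeeze" is the grip in N (left out, the last holds). Time passes only in rows, so rows that repeat a pose let the fingers close. It gives the time, the measured TCP pose, the force and the opening at its end, in the units of the state.
- r.read_state(): the state, without advancing time (a new reading comes with each control period).
- r.grab_frame(name): name is "side" or "top"; returns the picture (480x640x3 uint8, blue, green, red); there is no depth.
- r.camera_info(name): a dict with "fx", "fy", "cx", "cy" (pixels), "rvec" (rotation vector, rad) and "tvec" (3), from world to camera coordinates, as OpenCV has them. Camera axes: x right, y down, z forward; pixel columns grow to the right and rows downward; lengths in m; the calibration is good to about 2 mm. A picture is of the moment at which its call begins. camera_info takes no time and is no camera call.
- r.job_done(): hands the job in, once; it reports no verdict.
Trained networks look in the newest picture that a camera, given by its name, has taken for a name from the list of things; names that differ only in an ending like _2 or _b are one class to them, and where a whole thing is asked for, a point or a joint stands for the part that bears it (a point fixed in the world has none). Each returns a list of dicts, best first, with "conf" (0 to 1); they miss things now and then, are a little off and sometimes report something else, mostly with a low value. They report only what shows in the picture. A call takes as long as a camera call. They do not tell look-alikes from the thing itself.
- r.boxes_of(query, camera): "extent" ([left, top, right, bottom] in pixels, round what is visible of it).
The state is a dict: "time": time; "joint_positions": joint angles; "qvel": joint speeds; "effort": joint torques, N m; "ee_pos": TCP position; "orientation": TCP orientation; "wrist_force": force on the tool from outside, world axes, zero at the start; "wrist_torque": the same for the moment, N m; "width": finger opening in m.
Only numpy, scipy, OpenCV 4.12 (cv2) and the standard library are available. Lean on these libraries where they do the work, as an engineer would, in place of code of your own. Each camera call takes 0.05 s, during which the arm holds its last target. There are 200 camera calls.

TASK

Carry the little square pail of mounted metal specimens by its bail to the white tray and stand it upright inside the tray, letting go of the bail. Then take it by the red tipping handle at its bottom rim and lift that end so that all three specimens slide out, gently and low over the tray floor, not dropped from a height. Put the empty pail back on the cork mat, lying or standing, with all three specimens left in the tray and the mouse, jar and slide box undisturbed.

Things in the scene. Friction and masses are not known exactly. Their poses are not given: they have to be found in the camera images.
- pail_center (a point): centre of the loose square steel pail, 42.5 mm above its underside. 85 mm high, 72 mm square at the foot, 84 mm at the mouth, walls and floor 3 mm, about 0.3 kg with bail and handle, empty. z points to the mouth, -x to the side with the red tipping handle, y along the bail's hinge. It starts upright on the cork mat, tipping handle roughly towards the robot
- pail: the same pail; origin at the centre of its underside, same axes
- bail_grip (a point): centre of the bail's black grip sleeve, 16 mm in diameter, 56 mm long along the pail's y. The bail's hinge runs along the pail's y 77 mm above the underside; the sleeve is 68 mm from it, so 145 mm up when the bail is upright. Stiff hinge (0.025 N m): it stays where it is left, at the start within 0.3 rad of upright. Its wires run 48 mm either side of the middle
- tipper: red tipping handle, hinged (along the pail's y) at the bottom rim, middle of the -x side; origin on the hinge, 42 mm from the pail's axis, 12 mm above its underside. It starts pointing outward and 25 to 45 degrees up, held there by light friction (0.018 N m). Lifted by it, the pail turns freely about the hinge by its own weight, mouth-down, to about 130 degrees from upright
- tipper_grip (a point): middle of the tipping handle's red grip, 52 mm from its hinge; the grip is 18 mm wide along the pail's y, 10 mm thick, and reaches from 24 to 76 mm from the hinge; grip it across its width (along the pail's y)
- tray: fixed white tray with a green floor, 360 mm along its x, 220 mm along its y, walls 38 mm high and 5 mm thick, floor 5 mm thick; origin at the centre of its underside
- mat: fixed cork mat, 200 x 200 x 4 mm; origin at the centre of its underside
- spec0_center (a point): centre of the black mounted specimen, a loose disc 29 mm in diameter and 18 mm thick (0.03 kg), z along its axis; smooth, slides on the pail's steel (friction about 0.3); starts flat on the pail's floor
- spec1_center (a point): centre of the green mounted specimen, a loose disc 29 mm in diameter and 18 mm thick (0.03 kg), z along its axis; smooth, slides on the pail's steel (friction about 0.3); starts flat on the pail's floor
- spec2_center (a point): centre of the orange mounted specimen, a loose disc 29 mm in diameter and 18 mm thick (0.03 kg), z along its axis; smooth, slides on the pail's steel (friction about 0.3); starts flat on the pail's floor
- mouse: loose black computer mouse, 86 x 62 x 34 mm; bystander, origin at its underside
- paste_jar: loose jar with blue cap, 54 mm in diameter, 60 mm high; bystander, origin at the centre of its underside
- slide_box: loose grey slide box, 85 x 100 x 34 mm; bystander, origin at the centre of its underside
- spec0: the same specimen as the point of that name; origin at the centre of its underside
- spec1: the same specimen as the point of that name; origin at the centre of its underside
- spec2: the same specimen as the point of that name; origin at the centre of its underside
Not all that is in view belongs to the job. What is shaped like the pail but green or purple is not meant.

How it is judged:
By the outcome, as a careful person would: the job done as asked, in the order asked, and still so for the second after the job is handed in, with the robot touching nothing.
It also fails if it takes over 67 s, if anything falls off the work surface, if the arm or the gripper's body presses on something with over 40 N, if the wrist force passes 120 N, or if a joint passes its speed limit or range.

## Working session

There is one attempt and no reset: what is moved stays moved. The work goes in short steps, Python scripts to look and compute and a tool call to move; the robot and the scene stay as the last step left them, time stands still between calls to the robot, and variables do not carry over. Pictures are saved under pics/ and viewed, about 8 in all and at most 12, crops included, and the job is handed in when it is done.

Besides the shell and the picture viewer there is one more tool, called after "Call:" by a JSON object that holds its "api" and its "payload", one argument or row to a line. jog_arm: Moves the arm, as the interface text tells. Its arguments: {"type":"object","properties":{"deltas":{"type":"array","items":{"type":"array","items":{"type":"number"}}},"squeeze":{"type":"number"}},"required":["deltas"]}

```bash
mkdir -p pics; ls
python3 - <<'E'
from bench import r
import cv2
for c in ("side","top"):
    cv2.imwrite(f"pics/{c}0.png", r.grab_frame(c)); print(c, r.camera_info(c))
    for q in ("pail","bail_grip","tipper_grip","tipper","tray","mat","mouse","paste_jar","slide_box","spec0","spec1","spec2"):
        print(q,[([round(v) for v in d["extent"]],round(d["conf"],2)) for d in r.boxes_of(q,c)][:3])
print(r.read_state(), r.tip_extent)
E
```

```text
pics
side {'fx': 583.6296815163654, 'fy': 583.6296815163654, 'cx': 317.6672932711287, 'cy': 243.83821906652125, 'rvec': array([ 2.32011229, -0.50351801,  0.17947172]), 'tvec': array([-0.47134545,  0.23803242,  1.58504936])}
pail [([301, 259, 353, 322], 0.97), ([311, 360, 373, 426], 0.86), ([250, 301, 303, 363], 0.67)]
bail_grip [([324, 359, 342, 402], 0.78), ([341, 265, 349, 284], 0.62), ([252, 304, 258, 323], 0.42)]
tipper_grip [([274, 338, 302, 348], 0.69), ([349, 403, 376, 415], 0.63), ([300, 295, 323, 307], 0.48)]
tipper [([299, 292, 322, 303], 0.73), ([350, 404, 376, 414], 0.53), ([340, 261, 350, 291], 0.51)]
tray [([225, 180, 346, 262], 0.88)]
mat [([301, 282, 401, 360], 0.76)]
mouse [([386, 373, 427, 396], 0.91)]
paste_jar [([372, 231, 389, 260], 0.85)]
slide_box [([247, 161, 277, 192], 0.71), ([340, 263, 349, 284], 0.45)]
spec0 [([328, 294, 338, 299], 0.59), ([385, 371, 427, 393], 0.4)]
spec1 [([328, 294, 338, 299], 0.59), ([385, 371, 427, 393], 0.4)]
spec2 [([328, 294, 338, 299], 0.59), ([385, 371, 427, 393], 0.4)]
top {'fx': 511.40723734646815, 'fy': 511.40723734646815, 'cx
[... 960 characters left out ...]
int_positions': array([-1.44527381e+00,  2.90702451e-01, -1.53425156e-01,  1.12672590e+00,
       -1.38399661e-06,  1.43149624e+00]), 'qvel': array([ 8.22059005e-05,  2.11157246e-04,  8.82135814e-04, -4.64560400e-04,
       -5.70696140e-04,  4.84675240e-04]), 'effort': array([ 1.55273578e-03, -5.37029207e+01,  3.31642914e+01,  1.62948334e-03,
       -1.10291985e-04, -2.38609823e-05]), 'ee_pos': array([ 0.13741251, -0.50667161,  0.25329443]), 'orientation': array([ 9.91246424e-01,  1.32024719e-01, -4.95047471e-07, -2.85920127e-05]), 'wrist_force': array([ 0.48722399, -0.68723059, -0.03724123]), 'wrist_torque': array([-0.04717695, -0.00721578, -0.01262347]), 'width': 0.08565133429120787} 0.022
```

View pics/side0.png

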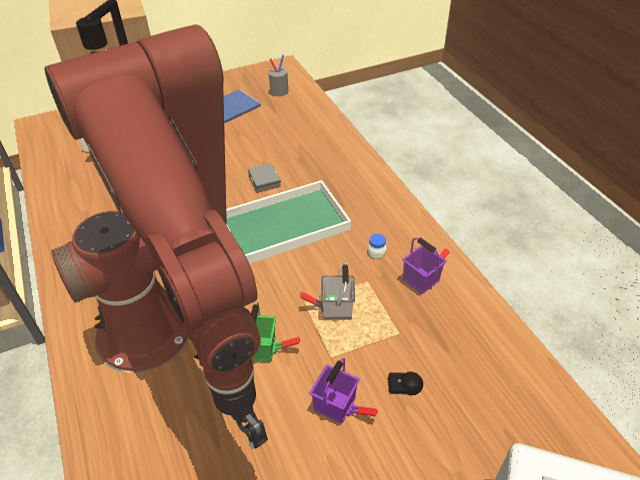

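View pics/top0.png

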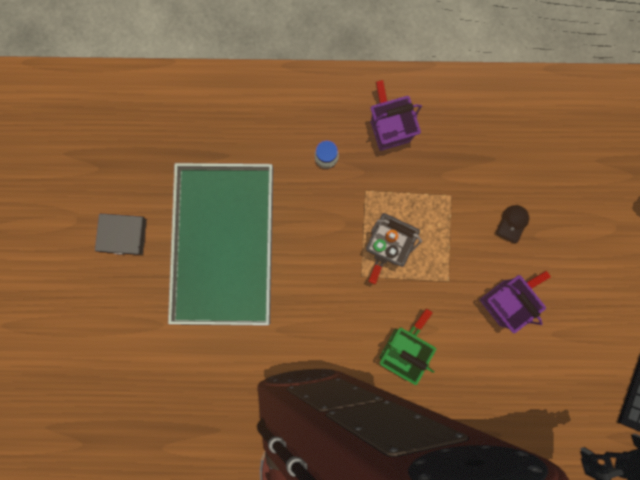

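The side view shows the steel pail at (338,297), standing on the mat. The top view shows it at (391,240), with the red handle at (376,272) towards the robot. The tray is at (221,244). I'll enlarge the area around the pail.

```bash
cat > h.py <<'E'
from bench import r
import numpy as np, cv2
from scipy.spatial.transform import Rotation as R
def cam(c):
    i=r.camera_info(c); K=np.array([[i["fx"],0,i["cx"]],[0,i["fy"],i["cy"]],[0,0,1.]])
    return K,np.array(i["rvec"]),np.array(i["tvec"])
def proj(c,P):
    K,rv,t=cam(c); return cv2.projectPoints(np.atleast_2d(P).astype(float),rv,t,K,None)[0][:,0]
def onz(c,uv,z):
    K,rv,t=cam(c); M=cv2.Rodrigues(rv)[0]; o=-M.T@t
    d=M.T@np.linalg.inv(K)@np.array([uv[0],uv[1],1.]); return o+d*(z-o[2])/d[2]
def tri(uvs,uvt):
    Ps=[]
    for c in("side","top"):
        K,rv,t=cam(c); Ps.append(K@np.c_[cv2.Rodrigues(rv)[0],t])
    X=cv2.triangulatePoints(Ps[0],Ps[1],np.array(uvs,float),np.array(uvt,float))[:,0]; return X[:3]/X[3]
def zoom(c,x,y,w,h,k=4):
    return cv2.resize(r.grab_frame(c)[y:y+h,x:x+w],None,fx=k,fy=k,interpolation=cv2.INTER_CUBIC)
E
python3 - <<'E'
from h import *
a=zoom("top",350,190,100,110); b=zoom("side",290,245,100,110)
cv2.imwrite("pics/z1.png",np.hstack([a,b]))
for n,uv,z in (("tray tl",(175,164),.038),("tr",(272,164),.038),("br",(269,324),.038),("bl",(169,324),.038),("mat tl",(364,192),.004),("tr",(452,195),.004),("br",(450,280),.004),("bl",(361,278),.004),("jar",(326,150),.06)):
    print(n,onz("top",uv,z).round(3))
E
```

```text
tray tl [0.681 0.334 0.038]
tr [0.684 0.114 0.038]
br [0.325 0.112 0.038]
bl [0.322 0.332 0.038]
mat tl [ 0.629 -0.098  0.004]
tr [ 0.624 -0.301  0.004]
br [ 0.428 -0.294  0.004]
bl [ 0.43  -0.092  0.004]
jar [ 0.712 -0.008  0.06 ]
```

View pics/z1.png

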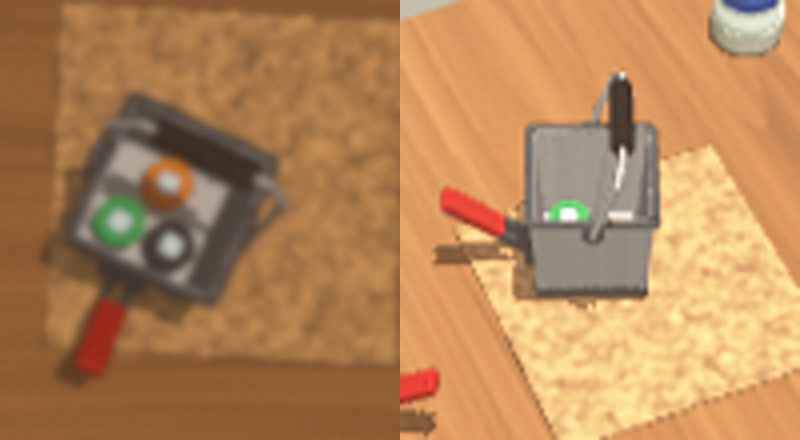

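The crop shows the pail's mouth corners at about (130,95), (275,158), (215,302) and (68,240). The black sleeve leans away from the robot, around (205,150). The red grip is at (101,338) in the top half and (474,213) in the side half. I'll triangulate from these.

Run:
```python
from h import *
T=lambda p:(p[0]/4+350,p[1]/4+190); S=lambda p:((p[0]-400)/4+290,p[1]/4+245)
c=np.array([onz("top",T(p),.089) for p in((130,95),(275,158),(215,302),(68,240))]); print(c.round(3),c.mean(0).round(4))
x=(c[0]+c[1]-c[2]-c[3]); yaw=np.arctan2(x[1],x[0]); print("yaw",yaw, np.linalg.norm(c-np.roll(c,1,0),axis=1))
b=tri(S((621,117)),T((205,150))); print("bail",b)
ce=c.mean(0); ax=np.array([np.cos(yaw),np.sin(yaw),0]); ay=np.array([-ax[1],ax[0],0]);h=ce.copy();h[2]=.081
print("bail rel",ax@(b-h),ay@(b-h),b[2]-h[2])
for a in (.2,.25,.3,.35,.4): 
  q=h+.068*(np.sin(a)*ax+np.array([0,0,np.cos(a)])); print(a,proj("top",q),proj("side",q),q)
print(T((205,150)),S((621,117)))
g=tri(S((474,213)),T((101,338))); hp=ce-.042*ax; hp[2]=.016; d=g-hp; print("grip",g,"rel",ax@d,ay@d,d[2],np.linalg.norm(d))
print(r.read_state()["joint_positions"])
```

```text
[[ 0.566 -0.13   0.089]
 [ 0.533 -0.207  0.089]
 [ 0.456 -0.175  0.089]
 [ 0.487 -0.097  0.089]] [ 0.5104 -0.1525  0.089 ]
yaw -0.3962891863883096 [0.08489054 0.08405379 0.08368156 0.08423547]
bail [ 0.52795185 -0.16035414  0.14686921]
bail rel 0.019213060439453852 -0.0004462325361752383 0.06586921307266942
0.2 [[399.76080386 230.79700196]] [[343.5775912  273.87437283]] [ 0.52286257 -0.15774094  0.14764453]
0.25 [[400.33191864 229.34351326]] [[344.84487753 274.02882423]] [ 0.5259197  -0.15902012  0.14688604]
0.3 [[400.88090501 227.92135326]] [[346.09413611 274.22547674]] [ 0.52893803 -0.16028307  0.14596288]
0.35 [[401.40621925 226.53461237]] [[347.32198311 274.46373844]] [ 0.53191002 -0.16152663  0.14487734]
0.4 [[401.90640915 225.18723147]] [[348.52510731 274.74289619]] [ 0.53482825 -0.16274769  0.14363215]
(401.25, 227.5) (345.25, 274.25)
grip [ 0.43670937 -0.11928136  0.04907184] rel -0.03881210204534887 0.0022240022965412058 0.03307184033436534 0.05103990668580174
[-1.44531178e+00  2.90719751e-01 -1.53416992e-01  1.12671305e+00
  1.25274497e-05  1.43154248e+00]
```

```bash
cat >> h.py <<'E'
def Rot(ypsi,tilt=0.):
    "jaw axis y at yaw ypsi, z down, then turned by tilt about tool y"
    x=[-np.sin(ypsi),np.cos(ypsi),0]; y=[np.cos(ypsi),np.sin(ypsi),0]
    return R.from_matrix(np.c_[x,y,[0,0,-1.]])*R.from_rotvec([0,tilt,0])
def delta(p,ypsi,tilt=0.):
    s=r.read_state(); C=R.from_quat(s["orientation"])
    print("from",s["ee_pos"].round(4),"d mm",(1000*C.inv().apply(np.array(p)-s["ee_pos"])).round(1),"rv",(C.inv()*Rot(ypsi,tilt)).as_rotvec().round(4))
E
python3 - <<'E'
from h import *
delta((.528,-.160,.215),-.396)
delta((.528,-.160,.215),-.396+np.pi)
E
```

```text
from [ 0.1374 -0.5067  0.2533] d mm [ 467.7 -232.4   38.3] rv [-0.     -0.     -0.9101]
from [ 0.1374 -0.5067  0.2533] d mm [ 467.7 -232.4   38.3] rv [-1.0000e-04  0.0000e+00  2.2315e+00]
```

Call:
{"api": "jog_arm", "payload": {
  "deltas": [
    [50, -25, 5, 0, 0, -0.1, 1],
    [100, -50, 10, 0, 0, -0.2, 1],
    [150, -75, 15, 0, 0, -0.3, 1],
    [200, -100, 20, 0, 0, -0.4, 1],
    [250, -125, 20, 0, 0, -0.5, 1],
    [300, -150, 25, 0, 0, -0.6, 1],
    [350, -175, 30, 0, 0, -0.7, 1],
    [400, -200, 35, 0, 0, -0.8, 1],
    [440, -220, 38, 0, 0, -0.87, 1],
    [468, -232, 38, 0, 0, -0.91, 1],
    [468, -232, 38, 0, 0, -0.91, 1],
    [468, -232, 38, 0, 0, -0.91, 1]
  ]
}}

```text
time: 2.9
ee_pos: [0.5279, -0.1605, 0.2152]
orientation: [0.832, 0.554, -0.0, -0.0]
wrist_force: [-0.1, -0.2, -0.5]
width: 0.0855
```

Run:
```python
from h import *
delta((.528,-.160,.1495),-.396)
cv2.imwrite("pics/z2.png",np.hstack([zoom("top",340,180,100,110),zoom("side",290,215,100,110)]))
```

```text
from [ 0.5279 -0.1605  0.2152] d mm [ 0.5 -0.1 65.7] rv [-0.0005  0.0003 -0.0003]
```

View pics/z2.png

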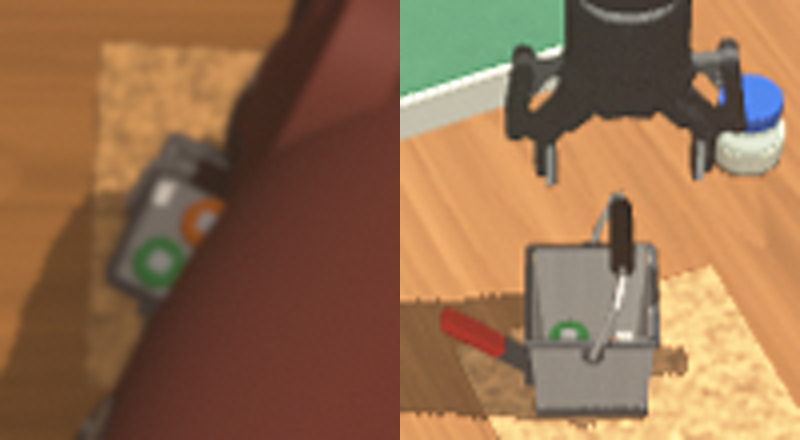

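The side view shows the jaws centred over the sleeve: the fingers are at x≈550 and 703, and the sleeve is at 621. Next I go down and close.

Call:
{"api": "jog_arm", "payload": {
  "deltas": [
    [0, 0, 20, 0, 0, 0, 1],
    [0, 0, 40, 0, 0, 0, 1],
    [0, 0, 55, 0, 0, 0, 1],
    [0, 0, 66, 0, 0, 0, 0.6],
    [0, 0, 66, 0, 0, 0, 0.2],
    [0, 0, 66, 0, 0, 0, -0.2],
    [0, 0, 66, 0, 0, 0, -0.6],
    [0, 0, 66, 0, 0, 0, -1],
    [0, 0, 66, 0, 0, 0, -1],
    [0, 0, 66, 0, 0, 0, -1],
    [0, 0, 66, 0, 0, 0, -1]
  ],
  "squeeze": 60
}}

```text
time: 4.38
ee_pos: [0.5288, -0.1604, 0.1498]
orientation: [0.832, 0.554, 0.0, 0.0]
wrist_force: [-1.2, 0.6, 5.7]
width: 0.0141
```

Call:
{"api": "jog_arm", "payload": {
  "deltas": [
    [0, 0, -3, 0, 0, 0, -1],
    [0, 0, -8, 0, 0, 0, -1],
    [0, 0, -15, 0, 0, 0, -1],
    [0, 0, -25, 0, 0, 0, -1],
    [0, 0, -38, 0, 0, 0, -1],
    [0, 0, -52, 0, 0, 0, -1],
    [0, 0, -65, 0, 0, 0, -1],
    [0, 0, -75, 0, 0, 0, -1],
    [0, 0, -80, 0, 0, 0, -1],
    [0, 0, -80, 0, 0, 0, -1]
  ]
}}

```text
time: 5.62
ee_pos: [0.5284, -0.1604, 0.2295]
orientation: [0.832, 0.554, 0.0, 0.0]
wrist_force: [0.2, 1.2, -4.2]
width: 0.0143
```

Run:
```python
from h import *
print(r.read_state()["wrist_force"],r.read_state()["wrist_torque"])
delta((.478,.223,.23),0)
delta((.478,.223,.1495),0)
cv2.imwrite("pics/z3.png",zoom("side",270,180,140,140))
```

```text
[ 0.18545707  1.15548586 -4.24664328] [ 0.00820544 -0.08101121 -0.00456223]
from [ 0.5284 -0.1604  0.2295] d mm [ 334.2 -194.4   -0.6] rv [ 3.00e-04  1.00e-04 -3.96e-01]
from [ 0.5284 -0.1604  0.2295] d mm [ 334.2 -194.4   79.9] rv [ 3.00e-04  1.00e-04 -3.96e-01]
```

View pics/z3.png

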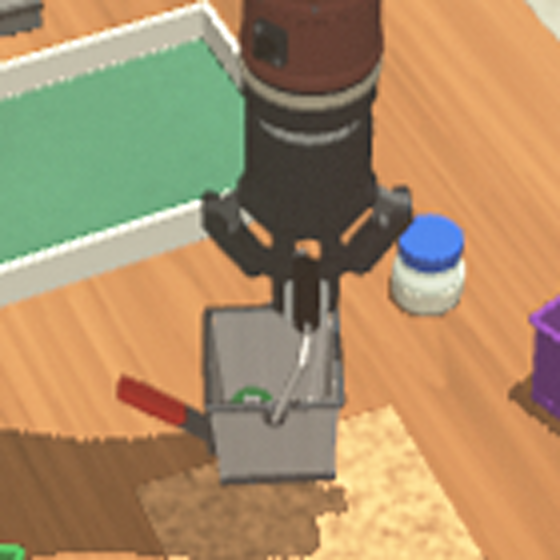

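The pail is lifted, hanging level (4.2 N), with its floor about 80 mm up. Now I carry it over the tray.

Call:
{"api": "jog_arm", "payload": {
  "deltas": [
    [8, -5, 0, 0, 0, -0.01, -1],
    [25, -15, 0, 0, 0, -0.03, -1],
    [52, -30, 0, 0, 0, -0.06, -1],
    [85, -50, 0, 0, 0, -0.1, -1],
    [122, -71, 0, 0, 0, -0.145, -1],
    [160, -93, 0, 0, 0, -0.19, -1],
    [198, -115, 0, 0, 0, -0.235, -1],
    [235, -137, 0, 0, 0, -0.28, -1],
    [270, -157, 0, 0, 0, -0.32, -1],
    [300, -175, 0, 0, 0, -0.355, -1],
    [322, -187, 0, 0, 0, -0.38, -1],
    [334, -194, 0, 0, 0, -0.396, -1]
  ]
}}

```text
time: 7.18
ee_pos: [0.477, 0.2246, 0.2292]
orientation: [0.706, 0.708, -0.0, -0.0]
wrist_force: [0.3, -0.4, -4.7]
width: 0.0141
```

Call:
{"api": "jog_arm", "payload": {
  "deltas": [
    [0, 0, 0, 0, 0, 0, -1],
    [0, 0, 10, 0, 0, 0, -1],
    [0, 0, 25, 0, 0, 0, -1],
    [0, 0, 40, 0, 0, 0, -1],
    [0, 0, 53, 0, 0, 0, -1],
    [0, 0, 63, 0, 0, 0, -1],
    [0, 0, 69, 0, 0, 0, -1],
    [0, 0, 72, 0, 0, 0, -1],
    [0, 0, 72, 0, 0, 0, -1]
  ]
}}

```text
time: 8.3
ee_pos: [0.4783, 0.2227, 0.1574]
orientation: [0.707, 0.707, 0.0, 0.0]
wrist_force: [0.8, -0.3, -5.1]
width: 0.0142
```

Run:
```python
from h import *
s=r.read_state();print(s["ee_pos"],s["wrist_force"],s["width"])
cv2.imwrite("pics/z4.png",np.hstack([zoom("side",200,140,180,150,3),zoom("top",160,150,80,150,3)]))
```

```text
[0.47830972 0.2227371  0.15737141] [ 0.77756068 -0.26143411 -5.10139182] 0.01418675762970758
```

View pics/z4.png

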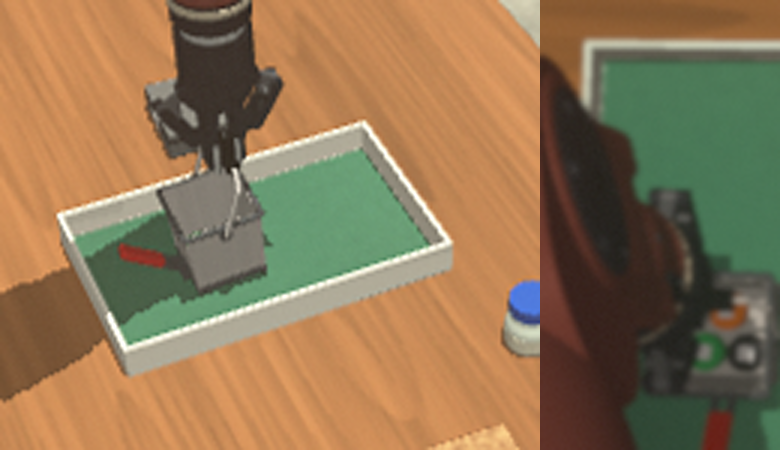

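The pail hangs just above the tray floor, with its handle towards the robot. I'll set it down.

Call:
{"api": "jog_arm", "payload": {
  "deltas": [
    [0, 0, 2, 0, 0, 0, -1],
    [0, 0, 4, 0, 0, 0, -1],
    [0, 0, 6, 0, 0, 0, -1],
    [0, 0, 7, 0, 0, 0, -1],
    [0, 0, 7, 0, 0, 0, -1]
  ]
}}

```text
time: 9.02
ee_pos: [0.4814, 0.2229, 0.1523]
orientation: [0.707, 0.707, 0.003, 0.002]
wrist_force: [4.4, -1.5, 9.3]
width: 0.0141
```

Call:
{"api": "jog_arm", "payload": {
  "deltas": [
    [0, 0, -2, 0, 0, 0, -0.3],
    [0, 0, -2, 0, 0, 0, -0.3],
    [0, 0, -2, 0, 0, 0, -0.3],
    [0, -8, -2, 0, 0, 0, -0.3],
    [0, -16, -2, 0, 0, 0, -0.3],
    [0, -24, -2, 0, 0, 0, -0.3],
    [0, -32, -2, 0, 0, 0, -0.3],
    [0, -40, -2, 0, 0, 0, -0.3],
    [0, -46, -2, 0, 0, 0, -0.3],
    [0, -52, -2, 0, 0, 0, -0.3],
    [0, -52, -2, 0, 0, 0, -0.3]
  ],
  "squeeze": 20
}}

```text
time: 10.4
ee_pos: [0.4258, 0.2227, 0.1523]
orientation: [0.707, 0.707, -0.0, -0.0]
wrist_force: [0.3, -0.7, -1.2]
width: 0.03
```

Call:
{"api": "jog_arm", "payload": {
  "deltas": [
    [0, 6, 0, 0, 0, 0, 0],
    [0, 6, -20, 0, 0, 0, 0],
    [0, 6, -50, 0, 0, 0, 0],
    [-60, 0, -90, 0, 0, 0, 0],
    [-120, 0, -90, 0, 0, 0, 0],
    [-170, 0, -90, 0, 0, 0, 0],
    [-170, 0, -90, 0, 0, 0, 0]
  ]
}}

```text
time: 11.28
ee_pos: [0.427, 0.0493, 0.2427]
orientation: [0.709, 0.705, 0.0, 0.001]
wrist_force: [0.3, 1.1, 0.1]
width: 0.0429
```

Run:
```python
from h import *
s=r.read_state();print(s["ee_pos"],s["wrist_force"],s["width"])
cv2.imwrite("pics/z5.png",np.hstack([zoom("side",230,170,100,110,4),zoom("top",165,210,100,110,4)]))
for c in("side","top"):
    for q in("pail","bail_grip","tipper_grip"): print(c,q,[([round(v) for v in d["extent"]],round(d["conf"],2)) for d in r.boxes_of(q,c)][:4])
```

```text
[0.42699754 0.04933548 0.24266819] [0.31901109 1.09895408 0.05464798] 0.04288321470522794
side pail [([312, 363, 376, 425], 0.94), ([404, 240, 446, 297], 0.79), ([240, 194, 284, 242], 0.68), ([233, 303, 302, 362], 0.59)]
side bail_grip [([416, 240, 438, 255], 0.7), ([321, 360, 345, 391], 0.66), ([260, 194, 265, 200], 0.48), ([249, 303, 256, 351], 0.44)]
side tipper_grip [([218, 181, 350, 265], 0.72), ([274, 336, 301, 352], 0.62), ([351, 407, 380, 414], 0.59), ([442, 250, 450, 259], 0.49)]
top pail [([370, 81, 420, 152], 0.91), ([479, 268, 553, 332], 0.9), ([382, 312, 437, 386], 0.59)]
top bail_grip [([372, 105, 427, 129], 0.67), ([398, 353, 429, 370], 0.62), ([189, 258, 210, 280], 0.56), ([515, 292, 541, 326], 0.53)]
top tipper_grip [([412, 307, 432, 334], 0.77), ([527, 270, 548, 289], 0.75), ([377, 79, 385, 103], 0.64)]
```

View pics/z5.png

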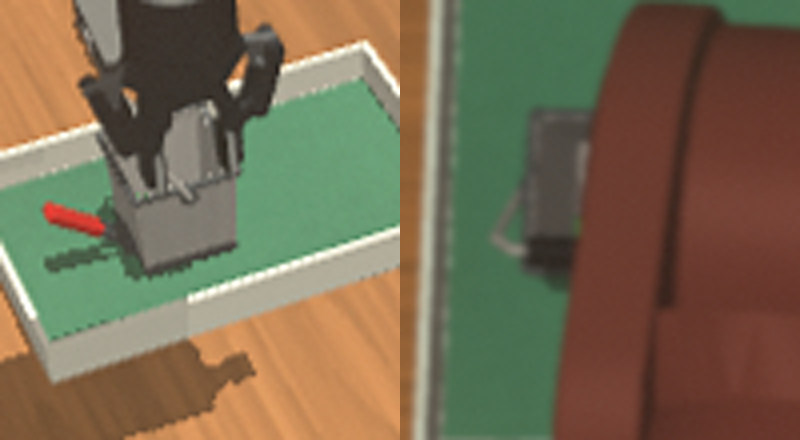

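Run:
```python
from h import *
delta((.40,-.10,.25),np.pi/2,-.4)
```

```text
from [0.4262 0.0536 0.2422] d mm [-153.6  -26.5   -7.8] rv [-0.3135 -0.3142 -1.5461]
```

Call:
{"api": "jog_arm", "payload": {
  "deltas": [
    [-50, -10, -8, 0, 0, 0, 0],
    [-100, -20, -8, -0.1, -0.1, -0.5, 0],
    [-154, -26, -8, -0.3, -0.3, -1.5, 0],
    [-154, -26, -8, -0.3135, -0.3142, -1.546, 0],
    [-154, -26, -8, -0.3135, -0.3142, -1.546, 0],
    [-154, -26, -8, -0.3135, -0.3142, -1.546, 0],
    [-154, -26, -8, -0.3135, -0.3142, -1.546, 0],
    [-154, -26, -8, -0.3135, -0.3142, -1.546, 0],
    [-154, -26, -8, -0.3135, -0.3142, -1.546, 0],
    [-154, -26, -8, -0.3135, -0.3142, -1.546, 0]
  ]
}}

```text
time: 12.92
ee_pos: [0.4002, -0.1006, 0.2504]
orientation: [-0.002, 0.98, -0.0, 0.199]
wrist_force: [-0.2, -0.1, -0.1]
width: 0.0425
```

Run:
```python
from h import *
s=r.read_state();print(s["ee_pos"],s["orientation"])
cv2.imwrite("pics/z6.png",np.hstack([zoom("side",235,170,100,110,4),zoom("top",165,210,100,110,4)]))
```

```text
[ 0.40022513 -0.10060593  0.25036636] [-2.36363354e-03  9.79906110e-01 -2.49997617e-04  1.99445147e-01]
```

View pics/z6.png

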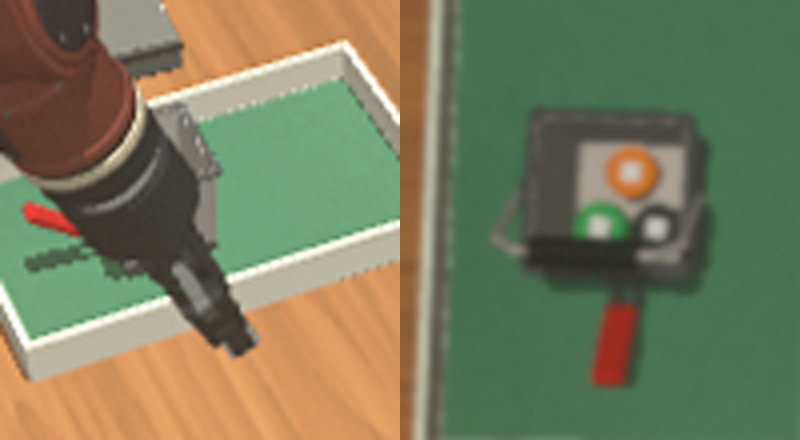

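The top view shows the pail upright and square to the tray. The bail leans back over the rear rim, and the red grip is centred at (614,345). I'll use z5's side view, (75,218), for the other ray.

Run:
```python
from h import *
T=lambda p:((p[0]-400)/4+165,p[1]/4+210)
print([onz("top",T(p),.09).round(4) for p in((531,108),(692,115))])
g=tri((230+75/4,170+218/4),T((614,345))); print("grip",g)
print("grip ends",onz("top",T((623,303)),.033),onz("top",T((608,386)),.066))
print("sleeve",onz("top",T((583,252)),.145))
e=[onz("top",T(p),.09) for p in((531,108),(692,115))]; v=e[0]-e[1]; yaw=np.arctan2(-v[0],v[1]); ax=np.array([np.cos(yaw),np.sin(yaw),0])
c=(e[0]+e[1])/2-.042*ax; print("yaw",yaw,"centre",c, "hinge",c-.042*ax, "pred grip(40deg)",c-.082*ax)
```

```text
[array([0.5102, 0.2639, 0.09  ]), array([0.5076, 0.1778, 0.09  ])]
grip [0.38448314 0.22266899 0.05257445]
grip ends [0.40741969 0.22223324 0.033     ] [0.36288517 0.22252397 0.066     ]
sleeve [0.43257806 0.22178681 0.145     ]
yaw -0.02984356194922885 centre [0.46691162 0.222106   0.09      ] hinge [0.42493032 0.22335924 0.09      ] pred grip(40deg) [0.38494813 0.22455281 0.09      ]
```

Run:
```python
from h import *
delta((.344,.2225,.2),np.pi/2,-.4)
delta((.344,.2225,.146),np.pi/2,-.4)
delta((.383,.2225,.054),np.pi/2,-.4)
```

```text
from [ 0.3999 -0.101   0.2501] d mm [ 71.1 323.5  24.3] rv [-0.0003  0.0003 -0.0002]
from [ 0.3999 -0.101   0.2501] d mm [ 92.1 323.5  74. ] rv [-0.0003  0.0003 -0.0002]
from [ 0.3999 -0.101   0.2501] d mm [ 92.1 323.6 174. ] rv [-0.0003  0.0003 -0.0002]
```

Call:
{"api": "jog_arm", "payload": {
  "deltas": [
    [15, 50, 5, 0, 0, 0, 0],
    [30, 100, 10, 0, 0, 0, 0],
    [45, 150, 15, 0, 0, 0, 0],
    [55, 200, 18, 0, 0, 0, 0],
    [65, 250, 20, 0, 0, 0, 0],
    [71, 295, 24, 0, 0, 0, 0],
    [80, 318, 45, 0, 0, 0, 0],
    [92, 323, 74, 0, 0, 0, 0],
    [92, 323, 100, 0, 0, 0, 0],
    [92, 323, 120, 0, 0, 0, 0],
    [92, 323, 130, 0, 0, 0, 0],
    [92, 323, 130, 0, 0, 0, 0]
  ]
}}

```text
time: 14.52
ee_pos: [0.3666, 0.2218, 0.0944]
orientation: [0.002, 0.98, -0.0, 0.198]
wrist_force: [-0.6, -0.1, 0.2]
width: 0.0432
```

Run:
```python
from h import *
delta((.383,.2225,.054),np.pi/2,-.4)
cv2.imwrite("pics/z7.png",np.hstack([zoom("side",225,150,100,110,4),zoom("top",165,210,100,110,4)]))
```

```text
from [0.3666 0.2218 0.0944] d mm [ 0.6  0.7 43.6] rv [-0.0015 -0.0005 -0.0028]
```

View pics/z7.png

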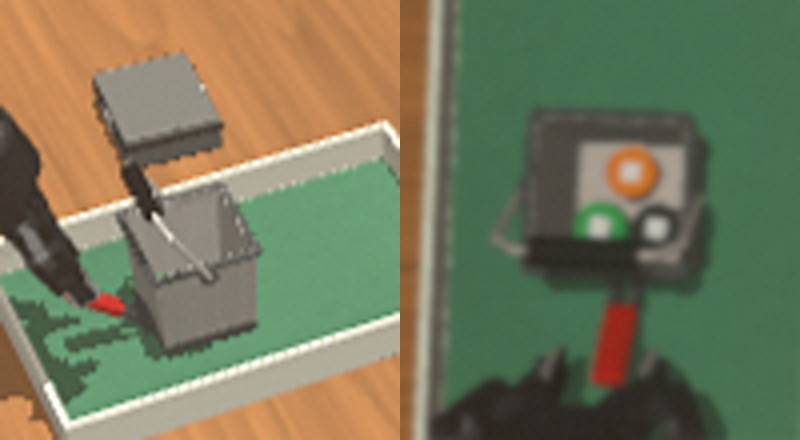

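The jaws straddle the red grip: the fingers are at 553 and 653 and the grip at about 614, with parallax accounting for the offset. The bail is well clear. I go in and close.

Call:
{"api": "jog_arm", "payload": {
  "deltas": [
    [0, 0, 15, 0, 0, 0, 0],
    [0, 0, 28, 0, 0, 0, 0],
    [0, 0, 38, 0, 0, 0, 0],
    [0, 0, 43, 0, 0, 0, 0],
    [0, 0, 43, 0, 0, 0, -0.3],
    [0, 0, 43, 0, 0, 0, -0.6],
    [0, 0, 43, 0, 0, 0, -0.8],
    [0, 0, 43, 0, 0, 0, -1],
    [0, 0, 43, 0, 0, 0, -1],
    [0, 0, 43, 0, 0, 0, -1]
  ],
  "squeeze": 60
}}

```text
time: 15.88
ee_pos: [0.3835, 0.2219, 0.0553]
orientation: [0.001, 0.98, -0.0, 0.199]
wrist_force: [-3.5, 0.1, 6.2]
width: 0.0171
```

Run:
```python
from h import *
s=r.read_state();print(s["ee_pos"],s["wrist_force"],s["wrist_torque"],s["width"])
C=R.from_quat(s["orientation"]).inv()
# pail tipping about foot edge: hinge rel edge (-78,12), rotate by th; handle keeps its attitude
for th in (10,20,30,40,50,60,70,80,90):
    a=np.radians(th); h=np.array([-78,12.]); q=np.array([h[0]*np.cos(a)+h[1]*np.sin(a),-h[0]*np.sin(a)+h[1]*np.cos(a)])-h
    print(th,q.round(),C.apply([q[0],0,q[1]]).round())
for d in ((0,0,1),(1,0,0),(0,-1,0)): print(d,C.apply(d).round(3))
```

```text
[0.38347106 0.22186941 0.05534908] [-3.47034145  0.10547425  6.22234882] [0.19060523 0.53565918 0.10852417] 0.01713302864551334
10 [ 3. 13.] [ -8.   0. -11.]
20 [ 9. 26.] [-18.   0. -20.]
30 [16. 37.] [-30.   0. -28.]
40 [26. 47.] [-42.   0. -33.]
50 [37. 55.] [-56.   0. -37.]
60 [49. 62.] [-69.   0. -37.]
70 [63. 65.] [-83.   0. -36.]
80 [76. 67.] [-96.   0. -32.]
90 [90. 66.] [-109.    0.  -26.]
(0, 0, 1) [-0.39   0.    -0.921]
(1, 0, 0) [-0.921  0.002  0.39 ]
(0, -1, 0) [-0.002 -1.     0.   ]
```

Call:
{"api": "jog_arm", "payload": {
  "deltas": [
    [-4, 0, -5, 0, 0, 0, -1],
    [-8, 0, -11, 0, 0, 0, -1],
    [-13, 0, -16, 0, 0, 0, -1],
    [-18, 0, -20, 0, 0, 0, -1],
    [-24, 0, -24, 0, 0, 0, -1],
    [-30, 0, -28, 0, 0, 0, -1],
    [-36, 0, -31, 0, 0, 0, -1],
    [-42, 0, -33, 0, 0, 0, -1],
    [-49, 0, -35, 0, 0, 0, -1],
    [-56, 0, -37, 0, 0, 0, -1],
    [-63, 0, -38, 0, 0, 0, -1],
    [-69, 0, -38, 0, 0, 0, -1]
  ]
}}

```text
time: 17.38
ee_pos: [0.4331, 0.2217, 0.1174]
orientation: [0.001, 0.98, -0.0, 0.199]
wrist_force: [0.7, -0.3, 1.6]
width: 0.0169
```

Run:
```python
from h import *
s=r.read_state();print(s["ee_pos"],s["wrist_force"],s["width"])
cv2.imwrite("pics/z8.png",np.hstack([zoom("side",225,150,120,110,3),zoom("top",165,180,100,110,3)]))
```

```text
[0.43305286 0.22167769 0.11739371] [ 0.65324733 -0.32748149  1.64581434] 0.01691408019101094
```

View pics/z8.png

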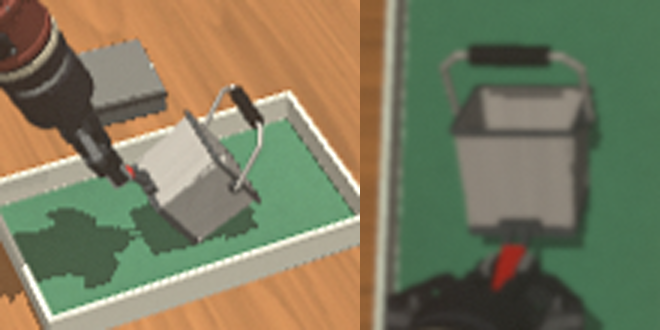

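The pail is tipped about 60° on its front foot edge, with the bail clear of the floor. I continue slowly.

Call:
{"api": "jog_arm", "payload": {
  "deltas": [
    [-10, 0, 2, 0, 0, 0, -1],
    [-20, 0, 5, 0, 0, 0, -1],
    [-30, 0, 9, 0, 0, 0, -1],
    [-39, 0, 12, 0, 0, 0, -1],
    [-44, 0, 10, 0, 0, 0, -1],
    [-48, 0, 7, 0, 0, 0, -1],
    [-52, 0, 5, 0, 0, 0, -1],
    [-56, 0, 2, 0, 0, 0, -1],
    [-59, 0, -1, 0, 0, 0, -1],
    [-62, 0, -4, 0, 0, 0, -1],
    [-62, 0, -4, 0, 0, 0, -1],
    [-62, 0, -4, 0, 0, 0, -1]
  ]
}}

```text
time: 18.98
ee_pos: [0.488, 0.2216, 0.1452]
orientation: [0.001, 0.98, -0.0, 0.199]
wrist_force: [-2.9, -0.5, 2.7]
width: 0.0169
```

Run:
```python
from h import *
s=r.read_state();print(s["ee_pos"],s["wrist_force"],s["width"])
cv2.imwrite("pics/z9.png",np.hstack([zoom("side",225,120,120,130,3),zoom("top",165,150,100,130,3)]))
```

```text
[0.48801776 0.22157555 0.1452142 ] [-2.94857008 -0.51996055  2.72684606] 0.016891917931361154
```

View pics/z9.png

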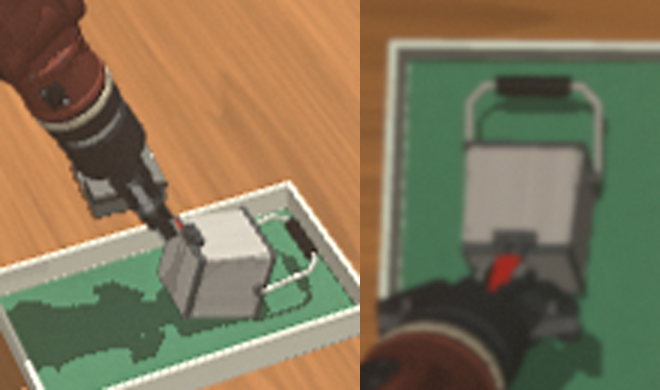

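The pail is at about 105°, with its lip on the floor and the bail loop ahead of it above the floor. I raise it slowly until it hangs and the discs slide out. I have one viewing left, so from here I rely on measurements.

Call:
{"api": "jog_arm", "payload": {
  "deltas": [
    [-1, 0, -3, 0, 0, 0, -1],
    [-2, 0, -5, 0, 0, 0, -1],
    [-3, 0, -7, 0, 0, 0, -1],
    [-4, 0, -9, 0, 0, 0, -1],
    [-4, 0, -10, 0, 0, 0, -1],
    [-5, 0, -12, 0, 0, 0, -1],
    [-5, 0, -12, 0, 0, 0, -1],
    [-5, 0, -12, 0, 0, 0, -1],
    [-5, 0, -12, 0, 0, 0, -1],
    [-5, 0, -12, 0, 0, 0, -1]
  ]
}}

```text
time: 20.32
ee_pos: [0.4877, 0.2215, 0.1578]
orientation: [0.001, 0.98, -0.0, 0.199]
wrist_force: [0.4, -0.6, -3.8]
width: 0.0169
```

```bash
cat >> h.py <<'E'
def status(tag):
    s=r.read_state();print(s["ee_pos"].round(4),s["wrist_force"].round(2),round(s["width"],4))
    for c in("side","top"):
        im=r.grab_frame(c); cv2.imwrite(f"pics/{tag}_{c}.png",im)
        for q in("pail","bail_grip","spec0","spec1","spec2"): print(c,q,[([round(v) for v in d["extent"]],round(d["conf"],2)) for d in r.boxes_of(q,c)][:4])
        hsv=cv2.cvtColor(im,cv2.COLOR_BGR2HSV); x0,y0,x1,y1=(170,165,271,323) if c=="top" else (218,175,350,265)
        for n,lo,hi in(("orange",(8,170,120),(18,255,255)),("green",(50,150,90),(75,255,255)),("black",(0,0,0),(179,255,45)),("white",(0,0,170),(179,40,255))):
            m=cv2.inRange(hsv,lo,hi)[y0:y1,x0:x1]; k,_,st,ce=cv2.connectedComponentsWithStats(m)
            print(c,n,[((ce[i]+(x0,y0)).round().tolist(),int(st[i,4])) for i in range(1,k) if st[i,4]>5])
E
python3 -c "
from h import *
status('a')"
```

```text
[0.4877 0.2215 0.1578] [ 0.4  -0.63 -3.78] 0.0169
side pail [([311, 360, 376, 427], 0.92), ([404, 240, 448, 296], 0.77), ([236, 301, 300, 366], 0.66), ([268, 188, 317, 233], 0.6)]
side bail_grip [([219, 181, 350, 266], 0.73), ([300, 203, 321, 226], 0.54), ([250, 303, 258, 333], 0.51), ([416, 240, 438, 254], 0.46)]
side spec0 []
side spec1 []
side spec2 []
side orange []
side green []
side black []
side white [([297.0, 229.0], 1473), ([248.0, 206.0], 393), ([285.0, 205.0], 63), ([314.0, 220.0], 25)]
top pail [([198, 194, 244, 251], 0.92), ([482, 272, 554, 329], 0.68), ([373, 79, 417, 153], 0.68), ([380, 312, 437, 387], 0.61)]
top bail_grip [([376, 102, 422, 127], 0.81), ([390, 346, 431, 373], 0.76), ([519, 294, 542, 325], 0.71), ([204, 193, 249, 226], 0.7)]
top spec0 []
top spec1 []
top spec2 []
top orange []
top green []
top black [([211.0, 256.0], 401), ([189.0, 247.0], 10), ([207.0, 297.0], 47), ([186.0, 314.0], 225)]
top white [([174.0, 205.0], 126), ([183.0, 165.0], 7), ([262.0, 231.0], 378)]
```

Run:
```python
from h import *
print("sleeve",tri((310.5,214.5),(226,198)))
# hinge position from grip geometry: grip point - (-.039,.033)
s=r.read_state(); print(s["wrist_force"])
h=np.array([s["ee_pos"][0]+.0015+.0405,.2225,s["ee_pos"][2]-.055+.017]); print("hinge",h)
for th in (95,100,105,110,115,120,125,130):
    a=np.radians(th)
    f=lambda x,z:h+[ (x+.042)*np.cos(a)+(z-.012)*np.sin(a),0,-(x+.042)*np.sin(a)+(z-.012)*np.cos(a)]
    sl=f(-.068*np.sin(.52),.077+.068*np.cos(.52)); lip=f(.042,.085); up=f(-.042,.085)
    print(th,"sleeve",sl.round(3),proj("side",sl)[0].round(),proj("top",sl)[0].round(),"lip",lip.round(3),"upper lip top",proj("top",up)[0].round(),proj("side",up)[0].round())
```

```text
sleeve [0.59919116 0.22360727 0.01105005]
[-0.35051899 -0.28261008 -2.41717514]
hinge [0.52974101 0.2225     0.11983052]
95 sleeve [0.653 0.222 0.101] [328. 188.] [218. 171.] lip [0.595 0.222 0.03 ] upper lip top [216. 193.] [313. 190.]
100 sleeve [0.65  0.222 0.09 ] [327. 191.] [219. 173.] lip [0.587 0.222 0.024] upper lip top [217. 194.] [313. 191.]
105 sleeve [0.647 0.222 0.08 ] [326. 194.] [220. 175.] lip [0.579 0.222 0.02 ] upper lip top [218. 195.] [313. 193.]
110 sleeve [0.643 0.222 0.07 ] [325. 197.] [221. 178.] lip [0.57  0.222 0.016] upper lip top [218. 196.] [312. 195.]
115 sleeve [0.639 0.222 0.06 ] [324. 199.] [222. 181.] lip [0.56  0.222 0.013] upper lip top [219. 198.] [311. 196.]
120 sleeve [0.633 0.222 0.051] [322. 202.] [222. 184.] lip [0.551 0.222 0.011] upper lip top [219. 199.] [311. 198.]
125 sleeve [0.627 0.222 0.042] [321. 205.] [223. 188.] lip [0.541 0.222 0.009] upper lip top [219. 201.] [310. 199.]
130 sleeve [0.619 0.222 0.034] [319. 207.] [224. 192.] lip [0.532 0.222 0.009] upper lip top [220. 204.] [309. 201.]
```

Call:
{"api": "jog_arm", "payload": {
  "deltas": [
    [-1, 0, -2, 0, 0, 0, -1],
    [-2, 0, -4, 0, 0, 0, -1],
    [-2, 0, -6, 0, 0, 0, -1],
    [-3, 0, -8, 0, 0, 0, -1],
    [-4, 0, -10, 0, 0, 0, -1],
    [-4, 0, -10, 0, 0, 0, -1],
    [-4, 0, -10, 0, 0, 0, -1],
    [-4, 0, -10, 0, 0, 0, -1]
  ]
}}

```text
time: 21.92
ee_pos: [0.4875, 0.2215, 0.1685]
orientation: [0.001, 0.98, -0.0, 0.199]
wrist_force: [0.5, 0.0, -4.0]
width: 0.0168
```

Run:
```python
from h import *
F=[]
for i in range(8): r.grab_frame("top"); F.append(r.read_state()["wrist_force"])
print(np.mean(F,0),np.std(F,0)); s=r.read_state(); print(s["ee_pos"])
cv2.imwrite("pics/z10.png",np.hstack([zoom("side",240,140,110,120,4),zoom("top",165,155,90,120,4)]))
```

```text
[ 0.05008639  0.03423142 -3.15045158] [0.30540092 0.42955113 0.33562447]
[0.48750101 0.22150189 0.16856984]
```

View pics/z10.png

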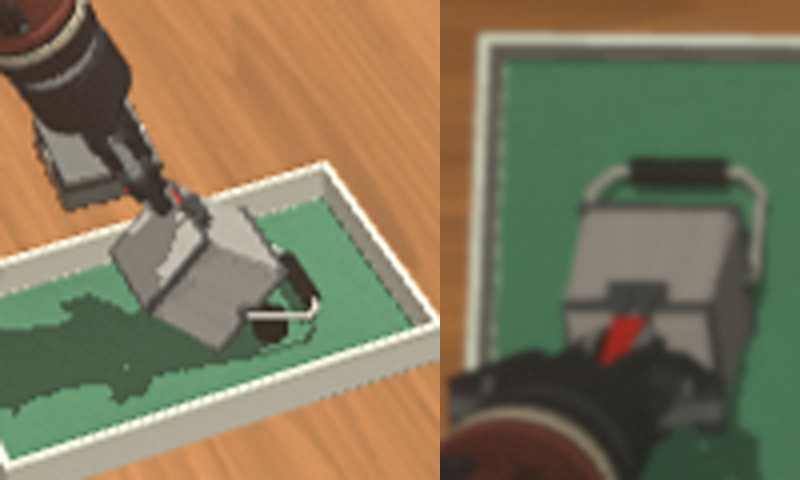

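The black disc is out on the floor by the lip at (306,222), and the measured weight has dropped towards the empty value of 2.9 N. I raise it a little more and segment the discs numerically.

Call:
{"api": "jog_arm", "payload": {
  "deltas": [
    [-1, 0, -3, 0, 0, 0, -1],
    [-3, 0, -6, 0, 0, 0, -1],
    [-4, 0, -9, 0, 0, 0, -1],
    [-5, 0, -12, 0, 0, 0, -1],
    [-6, 0, -14, 0, 0, 0, -1],
    [-6, 0, -14, 0, 0, 0, -1],
    [-6, 0, -14, 0, 0, 0, -1]
  ]
}}

```text
time: 23.3
ee_pos: [0.4875, 0.2215, 0.1837]
orientation: [0.001, 0.98, -0.0, 0.199]
wrist_force: [0.6, 0.9, -3.9]
width: 0.017
```

Run:
```python
from h import *
F=[]
for i in range(10): im=r.grab_frame("side"); F.append(r.read_state()["wrist_force"])
print(np.mean(F,0)); print(r.read_state()["ee_pos"])
# colours around mouth in side view: list non-floor saturated pixels
hsv=cv2.cvtColor(im,cv2.COLOR_BGR2HSV); x0,y0,x1,y1=285,195,330,245
sub=hsv[y0:y1,x0:x1]
print("orange",np.argwhere(cv2.inRange(sub,(4,120,80),(20,255,255)))[:6].tolist())
print("floor hsv",hsv[215,340],hsv[245,260])
for v in range(206,240,2): print(v," ".join("%3d/%3d/%3d"%tuple(hsv[v,u]) for u in range(288,330,4)))
print([ (d["extent"],d["conf"]) for d in r.boxes_of("spec0","side")])
```

```text
[ 0.34256396  0.06297087 -3.12045217]
[0.48760723 0.22149886 0.18381943]
orange [[26, 13], [27, 12], [27, 13], [28, 11], [28, 12], [42, 44]]
floor hsv [ 21  38 142] [ 67  85 153]
206  19/ 29/139  19/ 29/143  21/ 31/142  20/ 33/141  21/ 34/143  18/ 27/125  41/ 59/ 69  11/ 91/ 59  68/ 85/156  67/ 82/155  67/ 83/159
208  18/ 31/142  21/ 31/141  19/ 29/142  20/ 32/144  19/ 30/143  37/ 26/ 87  66/ 85/150  17/ 68/ 60  68/ 84/155  66/ 82/158  67/ 86/157
210  19/ 30/143  19/ 31/142  17/ 34/144  20/ 32/143  19/ 30/138  64/ 76/118  56/ 63/ 89  12/ 79/ 58  65/ 79/129  67/ 83/159  67/ 84/158
212  21/ 29/140  19/ 31/141  21/ 31/141  20/ 25/123  12/ 26/ 99  68/ 88/159  59/ 63/ 93  50/ 62/ 74  63/ 55/173  66/ 85/159  67/ 81/157
214  17/ 33/141  21/ 31/142  19/ 30/143  21/ 22/ 81  40/ 36/172  49/ 33/194  35/ 25/171  50/ 33/193  67/ 87/152  67/ 82/158  67/ 82/156
216  22/ 27/142  20/ 28/139  19/ 29/141  20/ 40/ 76  57/ 46/112  14/ 47/ 82  53/ 48/111  48/ 49/104  66/ 84/158  67/ 83/156  66/ 84/157
218  19/ 30/143  19/ 28/144  20/ 28/139  45/ 40/ 77  14/ 88/ 55  13/ 72/ 64  67/ 85/156  57/ 63/ 93  67/ 
[... 729 characters left out ...]
7/ 61/ 88  65/ 79/139  66/ 81/141  68/ 87/156  66/ 81/155  67/ 87/153  68/ 98/146  26/ 18/247  23/ 34/196  23/ 36/170
232  67/ 82/140  67/ 86/161  66/ 86/158  68/ 84/154  66/ 86/152  68/ 92/147  44/ 36/228  26/ 31/227  25/ 35/167  23/ 32/173  23/ 36/176
234  67/ 86/155  67/ 84/157  67/ 86/155  67/ 86/154  65/ 68/169  29/ 24/233  23/ 33/199  23/ 34/174  24/ 36/175  25/ 35/174  22/ 34/175
236  67/ 84/158  67/ 85/153  67/ 90/151  26/ 18/246  25/ 31/229  23/ 34/171  23/ 34/174  23/ 34/174  22/ 34/175  23/ 35/176  28/ 25/175
238  67/ 87/153  57/ 46/195  30/ 23/233  24/ 33/196  24/ 35/173  23/ 34/173  23/ 32/175  23/ 35/175  26/ 31/175  17/ 66/173  13/145/204
[([302.8, 216.8, 312.6, 225.9], 0.62)]
```

Call:
{"api": "jog_arm", "payload": {
  "deltas": [
    [-2, 0, -5, 0, 0, 0, -1],
    [-4, 0, -9, 0, 0, 0, -1],
    [-6, 0, -14, 0, 0, 0, -1],
    [-8, 0, -18, 0, 0, 0, -1],
    [-8, 0, -18, 0, 0, 0, -1],
    [-8, 0, -18, 0, 0, 0, -1]
  ]
}}

```text
time: 24.6
ee_pos: [0.4879, 0.2215, 0.2034]
orientation: [0.001, 0.98, -0.0, 0.199]
wrist_force: [0.8, 0.4, -3.0]
width: 0.0171
```

Run:
```python
from h import *
F=[]
for i in range(6):
    im={"side":r.grab_frame("side"),"top":r.grab_frame("top")}; F.append(r.read_state()["wrist_force"])
print(np.mean(F,0))
im0=cv2.imread("pics/side0.png"); h0=cv2.cvtColor(im0,cv2.COLOR_BGR2HSV); print("ref green",h0[299,329:336].tolist())
for c,(x0,y0,x1,y1) in {"side":(270,195,345,245),"top":(172,165,268,320)}.items():
    h=cv2.cvtColor(im[c],cv2.COLOR_BGR2HSV)[y0:y1,x0:x1]
    for n,lo,hi in(("orange",(4,110,70),(20,255,255)),("green",(45,125,40),(80,255,255)),("dark",(0,0,0),(40,255,65))):
        p=np.argwhere(cv2.inRange(h,lo,hi)); print(c,n,len(p),(p.mean(0)[::-1]+(x0,y0)).round() if len(p) else "",p[:3,::-1].tolist())
    for q in("spec0","spec1","spec2"): print(c,q,[([round(v) for v in d["extent"]],round(d["conf"],2)) for d in r.boxes_of(q,c)])
```

```text
[ 0.12554396  0.15720917 -3.36353188]
ref green [[61, 110, 200], [30, 16, 234], [14, 11, 252], [18, 10, 251], [9, 10, 255], [57, 68, 222], [62, 105, 202]]
side orange 397 [330. 228.] [[63, 0], [64, 0], [65, 0]]
side green 1 [304. 212.] [[34, 17]]
side dark 116 [310. 212.] [[42, 0], [40, 1], [41, 1]]
side spec0 [([292, 217, 300, 224], 0.59), ([302, 213, 313, 227], 0.45)]
side spec1 [([292, 217, 300, 224], 0.59), ([302, 213, 313, 227], 0.45)]
side spec2 [([292, 217, 300, 224], 0.59), ([302, 213, 313, 227], 0.45)]
top orange 504 [186. 265.] [[0, 0], [1, 0], [0, 1]]
top green 0  []
top dark 2279 [196. 269.] [[39, 27], [40, 27], [41, 27]]
top spec0 []
top spec1 []
top spec2 []
```

Run:
```python
from h import *
im=r.grab_frame("side"); h=cv2.cvtColor(im,cv2.COLOR_BGR2HSV)
for s,v in((95,165),(100,100),(110,60)):
    p=np.argwhere(cv2.inRange(h[195:245,280:335],(50,s,v),(75,255,255))); print(s,v,(p[:,::-1]+(280,195)).tolist()[:15])
for v in range(196,228,2): print(v," ".join("%3d/%3d/%3d"%tuple(h[v,u]) for u in range(288,316,2)))
for z in(.014,): print([onz("side",p,z).round(3) for p in((307,220),(296,220),(304,212))])
```

```text
95 165 []
100 100 [[305, 208], [302, 212], [303, 212], [304, 212], [305, 212], [301, 213], [302, 213], [303, 213], [304, 213], [305, 213], [300, 214], [301, 214], [302, 214], [303, 214], [304, 214]]
110 60 [[305, 208], [303, 212], [304, 212], [305, 212], [302, 213], [303, 213], [304, 213], [301, 214], [302, 214], [304, 214], [300, 215], [301, 215], [302, 215], [303, 215]]
196  21/ 26/ 98  18/ 29/130  19/ 33/130  19/ 32/137  21/ 26/139  22/ 32/142  18/ 32/137  20/ 31/149  18/ 28/162  19/ 28/194  19/ 26/137  14/ 64/ 60  11/ 72/ 60  62/ 68/116
198  21/ 31/132  18/ 33/139  19/ 31/142  18/ 31/141  18/ 30/143  17/ 29/143  19/ 31/141  18/ 32/143  21/ 30/138  17/ 32/150  20/ 33/160  26/ 20/102  12/ 69/ 63  11/ 82/ 59
200  20/ 32/143  19/ 30/143  19/ 29/143  19/ 29/141  21/ 29/141  18/ 33/141  21/ 31/142  19/ 30/143  19/ 31/141  20/ 28/138  32/ 27/143  19/ 22/ 94  14/ 64/ 60  13/ 68/ 60
202  18/ 31/140  18/ 32/143  19/ 29/140  19/ 30/144  21/ 30/143  21/ 29/141  19/ 31/142  18/ 27/141  17/ 34/143  18/ 32/145  15/ 25/104  65/ 78/138  56/ 64/ 96  14/ 75/ 58
204  19/ 30/143  18/ 33/141  19/ 29/1
[... 1417 characters left out ...]
5/ 67/ 91  58/ 64/ 99  15/ 83/ 55  17/ 90/ 54  17/ 78/ 59  13/ 67/ 61  67/ 87/152  67/ 83/142
222  57/ 64/ 92  50/ 64/ 91  12/179/155  11/181/165  11/185/160  14/156/129  61/ 63/ 93  60/ 62/ 94  16/ 87/ 56  16/ 79/ 55  17/ 85/ 57  14/ 85/ 57  67/ 84/149  67/ 85/153
224  59/ 60/ 94  61/ 62/ 94  43/ 69/ 92  17/116/117  23/ 99/103  59/ 65/ 94  60/ 58/ 92  59/ 64/ 96  30/ 56/ 59  16/ 90/ 54  15/ 83/ 55  44/ 58/ 75  67/ 83/156  67/ 84/157
226  59/ 60/ 97  60/ 63/ 93  61/ 62/ 95  60/ 63/ 93  61/ 63/ 93  60/ 59/ 95  58/ 66/ 93  60/ 62/ 95  56/ 66/ 96  65/ 78/134  52/ 60/ 81  63/ 69/111  66/ 81/139  67/ 84/154
[array([0.57 , 0.203, 0.014]), array([0.538, 0.218, 0.014]), array([0.576, 0.242, 0.014])]
```

All three discs are confirmed on the tray floor: black around (.57,.20), orange around (.54,.22), green around (.58,.24). I lift straight up, then carry the pail over to the mat.

Call:
{"api": "jog_arm", "payload": {
  "deltas": [
    [-2, 0, -5, 0, 0, 0, -1],
    [-6, 0, -15, 0, 0, 0, -1],
    [-12, 0, -28, 0, 0, 0, -1],
    [-18, 0, -43, 0, 0, 0, -1],
    [-24, 0, -56, 0, 0, 0, -1],
    [-27, 0, -64, 0, 0, 0, -1],
    [-27, -10, -64, 0, 0, 0, -1],
    [-28, -30, -63, 0, 0, 0, -1],
    [-30, -60, -62, 0, 0, 0, -1],
    [-32, -92, -62, 0, 0, 0, -1],
    [-35, -125, -61, 0, 0, 0, -1],
    [-37, -160, -60, 0, 0, 0, -1]
  ]
}}

```text
time: 27.05
ee_pos: [0.4978, 0.06, 0.2726]
orientation: [0.001, 0.98, -0.0, 0.198]
wrist_force: [0.3, -0.2, -3.1]
width: 0.017
```

Call:
{"api": "jog_arm", "payload": {
  "deltas": [
    [-2, -35, 0, 0, 0, 0, -1],
    [-4, -70, 1, 0, 0, 0, -1],
    [-7, -105, 3, 0, 0, 0, -1],
    [-9, -140, 4, 0, 0, 0, -1],
    [-11, -175, 5, 0, 0, 0, -1],
    [-13, -207, 6, 0, 0, 0, -1],
    [-13, -233, 6, 0, 0, 0, -1],
    [-13, -250, 6, 0, 0, 0, -1],
    [-13, -259, 6, 0, 0, 0, -1],
    [-13, -259, 6, 0, 0, 0, -1],
    [-13, -259, 6, 0, 0, 0, -1],
    [-13, -259, 6, 0, 0, 0, -1]
  ]
}}

```text
time: 28.55
ee_pos: [0.5122, -0.1968, 0.2728]
orientation: [0.0, 0.98, -0.0, 0.199]
wrist_force: [0.8, -0.3, -2.7]
width: 0.017
```

Run:
```python
from h import *
delta((.513,-.197,.157),np.pi/2,-.4)
F=[]
for i in range(6): r.grab_frame("side"); F.append(r.read_state()["wrist_force"])
print(np.mean(F,0))
for c in("top","side"):
    r.grab_frame(c)
    for q in("pail","bail_grip","spec0","spec1","spec2","mouse","paste_jar"): print(c,q,[([round(v) for v in d["extent"]],round(d["conf"],2)) for d in r.boxes_of(q,c)][:5])
```

```text
from [ 0.5122 -0.1968  0.2728] d mm [ 44.4  -0.2 107. ] rv [-0.0004  0.0003 -0.0009]
[-0.22287259  0.09559981 -3.57752429]
top pail [([396, 176, 447, 237], 0.85), ([532, 271, 552, 285], 0.7), ([382, 312, 434, 378], 0.64)]
top bail_grip [([376, 103, 421, 120], 0.76), ([210, 207, 219, 224], 0.62), ([392, 175, 442, 189], 0.6), ([392, 349, 409, 364], 0.45)]
top spec0 [([208, 209, 221, 223], 0.41)]
top spec1 [([208, 209, 221, 223], 0.41)]
top spec2 [([208, 209, 221, 223], 0.41)]
top mouse [([495, 206, 531, 243], 0.96)]
top paste_jar [([316, 141, 339, 168], 0.56)]
side pail [([235, 302, 300, 365], 0.96), ([402, 236, 450, 296], 0.65), ([311, 362, 375, 423], 0.64), ([332, 251, 388, 300], 0.58)]
side bail_grip [([248, 302, 258, 347], 0.75), ([322, 357, 346, 404], 0.63), ([412, 242, 442, 267], 0.47), ([384, 268, 395, 286], 0.42)]
side spec0 [([293, 212, 298, 227], 0.37)]
side spec1 [([293, 212, 298, 227], 0.37)]
side spec2 [([293, 212, 298, 227], 0.37)]
side mouse [([385, 372, 426, 394], 0.85), ([218, 196, 352, 266], 0.46)]
side paste_jar [([370, 232, 387, 260], 0.86)]
```

```bash
cat >> h.py <<'E'
def discs():
    for c,(x0,y0,x1,y1) in {"side":(270,195,335,232),"top":(180,170,264,315)}.items():
        h=cv2.cvtColor(r.grab_frame(c),cv2.COLOR_BGR2HSV)[y0:y1,x0:x1]
        for n,lo,hi in(("orange",(5,120,90),(20,255,255)),("green",(50,105,95),(64,255,255)),("black",(0,0,0),(40,130,70)),("white",(0,0,175),(179,45,255))):
            k,_,st,ce=cv2.connectedComponentsWithStats(cv2.inRange(h,lo,hi))
            print(c,n,[((ce[i]+(x0,y0)).round().tolist(),int(st[i,4]),onz(c,ce[i]+(x0,y0),.023 if c=="top" else .014).round(3).tolist()) for i in range(1,k) if st[i,4]>6])
E
python3 -c "
from h import *
discs()"
```

```text
side orange [([280.0, 196.0], 26, [0.533, 0.348, 0.014]), ([314.0, 204.0], 687, [0.62, 0.262, 0.014]), ([295.0, 219.0], 78, [0.537, 0.226, 0.014])]
side green []
side black [([298.0, 210.0], 47, [0.563, 0.259, 0.014]), ([322.0, 225.0], 217, [0.605, 0.162, 0.014])]
side white [([273.0, 200.0], 57, [0.506, 0.339, 0.014])]
top orange [([224.0, 228.0], 140, [0.538, 0.221, 0.023])]
top green []
top black [([235.0, 214.0], 71, [0.571, 0.196, 0.023])]
top white []
```

Orange is at (.538,.221) and black at (.571,.196). Green matches the network's hit at top (214,216), around (.57,.24). I lower the pail onto the mat and lay it down.

Call:
{"api": "jog_arm", "payload": {
  "deltas": [
    [4, 0, 10, 0, 0, 0, -1],
    [11, 0, 27, 0, 0, 0, -1],
    [20, 0, 47, 0, 0, 0, -1],
    [29, 0, 69, 0, 0, 0, -1],
    [36, 0, 87, 0, 0, 0, -1],
    [42, 0, 101, 0, 0, 0, -1],
    [44, 0, 107, 0, 0, 0, -1],
    [44, 0, 107, 0, 0, 0, -1]
  ]
}}

```text
time: 30.75
ee_pos: [0.5131, -0.1974, 0.1566]
orientation: [0.001, 0.98, 0.0, 0.198]
wrist_force: [-0.0, 1.5, -3.1]
width: 0.0169
```

Call:
{"api": "jog_arm", "payload": {
  "deltas": [
    [9, 0, 1, 0, 0, 0, -1],
    [16, 0, 2, 0, 0, 0, -1],
    [23, 0, 3, 0, 0, 0, -1],
    [31, 0, 4, 0, 0, 0, -1],
    [39, 0, 5, 0, 0, 0, -1],
    [46, 0, 6, 0, 0, 0, -1],
    [53, 0, 7, 0, 0, 0, -1],
    [60, 0, 7, 0, 0, 0, -1],
    [66, 0, 7, 0, 0, 0, -1],
    [66, 0, 7, 0, 0, 0, -1]
  ]
}}

```text
time: 32.0
ee_pos: [0.4565, -0.1986, 0.1272]
orientation: [0.001, 0.98, -0.001, 0.201]
wrist_force: [-4.7, 1.5, 14.0]
width: 0.0167
```

Run:
```python
from h import *
F=[]
for i in range(6): r.grab_frame("side"); F.append(r.read_state()["wrist_force"])
print(np.mean(F,0)); s=r.read_state(); print(s["ee_pos"])
h=np.array([s["ee_pos"][0]+.042,-.197,s["ee_pos"][2]-.038]); print("hinge",h)
for th in (90,94,100,110,120,130):
    a=np.radians(th)
    f=lambda x,y,z:h+[ (x+.042)*np.cos(a)+(z-.012)*np.sin(a),y,-(x+.042)*np.sin(a)+(z-.012)*np.cos(a)]
    P=np.array([f(x,y,z) for x in(-.042,.042) for y in (-.042,.042) for z in(0,.085)]); 
    print(th,"minz",P[:,2].min().round(3),[np.r_[proj(c,P).min(0),proj(c,P).max(0)].round().tolist() for c in("top","side")],"sleeve",proj("top",f(-.034,0,.136))[0].round(),proj("side",f(-.034,0,.136))[0].round())
for c in("top","side"):
    r.grab_frame(c)
    for q in("pail","bail_grip"): print(c,q,[([round(v) for v in d["extent"]],round(d["conf"],2)) for d in r.boxes_of(q,c)][:5])
```

```text
[-4.74643286  1.12137078 14.13517669]
[ 0.45678358 -0.19859098  0.12724301]
hinge [ 0.49878358 -0.197       0.08924301]
90 minz 0.005 [[389.0, 211.0, 434.0, 254.0], [331.0, 282.0, 374.0, 334.0]] sleeve [413. 189.] [383. 288.]
94 minz 0.0 [[389.0, 212.0, 434.0, 256.0], [329.0, 283.0, 374.0, 335.0]] sleeve [412. 190.] [383. 291.]
100 minz -0.006 [[388.0, 212.0, 434.0, 260.0], [326.0, 285.0, 373.0, 335.0]] sleeve [411. 192.] [382. 294.]
110 minz -0.015 [[388.0, 215.0, 434.0, 266.0], [321.0, 288.0, 372.0, 336.0]] sleeve [410. 197.] [379. 299.]
120 minz -0.02 [[387.0, 218.0, 434.0, 271.0], [317.0, 290.0, 370.0, 336.0]] sleeve [408. 203.] [375. 305.]
130 minz -0.022 [[387.0, 222.0, 435.0, 276.0], [314.0, 290.0, 367.0, 338.0]] sleeve [407. 210.] [371. 310.]
top pail [([381, 322, 422, 376], 0.94), ([388, 193, 433, 269], 0.73), ([480, 269, 552, 333], 0.62)]
top bail_grip [([511, 286, 542, 322], 0.86), ([383, 104, 423, 115], 0.61), ([386, 189, 438, 210], 0.59), ([389, 348, 404, 360], 0.42)]
side pail [([235, 300, 301, 362], 0.92), ([405, 238, 450, 294], 0.82), ([311, 358, 379, 425], 0.72), ([324, 284, 385, 330], 0.62)]
side bail_grip [([326, 358, 342, 384], 0.54), ([249, 304, 255, 347], 0.51), ([416, 240, 439, 255], 0.51)]
```

The pail is lying on the mat; the sleeve's position matches about 94°. I relax the load, open and retreat.

Call:
{"api": "jog_arm", "payload": {
  "deltas": [
    [-1, 0, -3, 0, 0, 0, -1],
    [-1, 0, -3, 0, 0, 0, -0.6],
    [-1, 0, -3, 0, 0, 0, -0.3],
    [-1, 0, -3, 0, 0, 0, 0],
    [-1, 0, -3, 0, 0, 0, 0],
    [-1, 0, -3, 0, 0, 0, 0],
    [-1, 0, -15, 0, 0, 0, 0],
    [-1, 0, -35, 0, 0, 0, 0],
    [-1, 0, -65, 0, 0, 0, 0],
    [-1, 0, -100, 0, 0, 0, 0],
    [-1, 0, -130, 0, 0, 0, 0],
    [-1, 0, -150, 0, 0, 0, 0]
  ]
}}

```text
time: 34.1
ee_pos: [0.3973, -0.1975, 0.2656]
orientation: [0.001, 0.98, -0.001, 0.2]
wrist_force: [-0.4, 1.2, -0.1]
width: 0.0426
```

Call:
{"api": "jog_arm", "payload": {
  "deltas": [
    [0, -30, -10, 0, 0, 0, 0],
    [0, -80, -20, 0, 0, 0, 0],
    [0, -130, -20, 0, 0, 0, 0],
    [0, -180, -20, 0, 0, 0, 0],
    [0, -220, -20, 0, 0, 0, 0],
    [0, -220, -20, 0, 0, 0, 0],
    [0, -220, -20, 0, 0, 0, 0],
    [0, -220, -20, 0, 0, 0, 0]
  ]
}}

```text
time: 35.1
ee_pos: [0.3895, -0.4162, 0.2823]
orientation: [0.001, 0.98, -0.0, 0.199]
wrist_force: [0.2, 0.3, -0.4]
width: 0.0426
```

Run:
```python
from h import *
discs()
for c in("top","side"):
    im=r.grab_frame(c)
    for q in("pail","bail_grip","tipper_grip","spec0","mouse","paste_jar","slide_box","mat"): print(c,q,[([round(v) for v in d["extent"]],round(d["conf"],2)) for d in r.boxes_of(q,c)][:5])
    if c=="top": h=cv2.cvtColor(im,cv2.COLOR_BGR2HSV); print(h[210:224:2,206:224:2].tolist()); print("green?",onz("top",(214.5,216),.023))
```

```text
side orange [([288.0, 212.0], 1269, [0.529, 0.266, 0.014])]
side green []
side black [([307.0, 221.0], 61, [0.57, 0.2, 0.014])]
side white [([332.0, 198.0], 14, [0.689, 0.266, 0.014]), ([327.0, 229.0], 81, [0.611, 0.138, 0.014])]
top orange [([224.0, 228.0], 140, [0.538, 0.221, 0.023])]
top green []
top black [([235.0, 214.0], 73, [0.571, 0.196, 0.023])]
top white []
top pail [([388, 204, 434, 297], 0.92), ([380, 310, 437, 387], 0.8), ([374, 82, 419, 153], 0.75), ([480, 270, 550, 331], 0.66)]
top bail_grip [([375, 103, 422, 124], 0.82), ([386, 201, 432, 228], 0.69), ([385, 345, 433, 375], 0.54), ([518, 293, 538, 317], 0.5), ([316, 140, 338, 167], 0.35)]
top tipper_grip [([410, 308, 432, 337], 0.75), ([408, 266, 419, 298], 0.71), ([375, 82, 387, 104], 0.69), ([167, 161, 275, 325], 0.53), ([529, 268, 548, 287], 0.46)]
top spec0 [([219, 225, 231, 237], 0.68), ([229, 209, 242, 219], 0.63), ([206, 207, 219, 222], 0.43)]
top mouse [([495, 205, 529, 241], 0.58)]
top paste_jar [([315, 142, 339, 167], 0.69)]
top slide_box [([98, 214, 148, 256], 0.64)]
top mat [([359, 193, 451, 281], 0.95), ([
[... 1025 characters left out ...]
08], [36, 85, 108], [18, 153, 145]]]
green? [0.56506895 0.24360513 0.023     ]
side pail [([333, 287, 378, 334], 0.88), ([312, 362, 376, 424], 0.83), ([405, 238, 448, 294], 0.81), ([235, 303, 301, 362], 0.77)]
side bail_grip [([411, 240, 438, 254], 0.72), ([359, 294, 380, 324], 0.63), ([250, 303, 258, 344], 0.52), ([324, 358, 344, 400], 0.49), ([332, 288, 376, 335], 0.22)]
side tipper_grip [([272, 335, 303, 351], 0.7), ([442, 252, 446, 259], 0.63), ([350, 406, 379, 413], 0.52), ([334, 289, 377, 333], 0.33)]
side spec0 []
side mouse [([386, 371, 426, 396], 0.76)]
side paste_jar [([371, 232, 388, 261], 0.92)]
side slide_box [([370, 231, 388, 259], 0.16)]
side mat [([317, 282, 399, 360], 0.94)]
```

Run:
```python
from h import *
for hx in (.42,.44,.46,.48,.5):
  for th in (0,60,86,94,100,130):
    a=np.radians(th); h0=np.array([hx,-.197,0])
    g=lambda x,y,z:h0+[(x+.042)*np.cos(a)+(z-.012)*np.sin(a),y,-(x+.042)*np.sin(a)+(z-.012)*np.cos(a)]
    P=np.array([g(x,y,z) for x,z in((-.036,0),(.036,0),(-.042,.085),(.042,.085)) for y in(-.04,.04)]); dz=.004-P[:,2].min(); P[:,2]+=dz
    t,s=[np.r_[proj(c,P).min(0),proj(c,P).max(0)].round().astype(int).tolist() for c in("top","side")]
    print(hx,th,"top",t,"side",s,"x",P[:,0].min().round(3),P[:,0].max().round(3))
im=r.grab_frame("top"); hsv=cv2.cvtColor(im,cv2.COLOR_BGR2HSV)
m=cv2.inRange(hsv,(0,0,0),(179,60,255))[185:305,375:445]; k,_,st,_=cv2.connectedComponentsWithStats(m)
print("top grey",[(st[i,:5]+[375,185,0,0,0]).tolist() for i in range(1,k) if st[i,4]>25])
for n,c,b in(("top","top",(375,185,445,305)),("side","side",(310,270,400,350))):
    im=r.grab_frame(c); h=cv2.cvtColor(im,cv2.COLOR_BGR2HSV)[b[1]:b[3],b[0]:b[2]]
    for nm,lo,hi in(("grey",(0,0,60),(179,50,255)),("red",(0,190,80),(4,255,255)),("dark",(0,0,0),(179,255,62))):
        k,_,st,_=cv2.connectedComponentsWithStats(cv2.inRange(h,lo,hi)); print(c,nm,[(st[i]+[b[0],b[1],0,0,0]).tolist() for i in range(1,k) if st[i,4]>15])
```

```text
0.42 0 top [390, 243, 433, 283] side [308, 290, 350, 342] x 0.42 0.504
0.42 60 top [390, 235, 435, 286] side [306, 287, 357, 339] x 0.413 0.525
0.42 86 top [390, 248, 433, 288] side [304, 292, 348, 343] x 0.408 0.499
0.42 94 top [390, 248, 433, 291] side [303, 292, 346, 342] x 0.403 0.493
0.42 100 top [390, 248, 434, 294] side [300, 293, 346, 341] x 0.395 0.492
0.42 130 top [390, 256, 436, 311] side [288, 295, 340, 342] x 0.361 0.476
0.44 0 top [390, 233, 433, 273] side [315, 288, 357, 339] x 0.44 0.524
0.44 60 top [390, 226, 435, 277] side [313, 284, 364, 336] x 0.433 0.545
0.44 86 top [390, 239, 433, 279] side [311, 290, 354, 341] x 0.428 0.519
0.44 94 top [390, 239, 433, 282] side [310, 290, 353, 340] x 0.423 0.513
0.44 100 top [390, 239, 434, 285] side [307, 290, 353, 339] x 0.415 0.512
0.44 130 top [390, 247, 436, 301] side [295, 293, 347, 340] x 0.381 0.496
0.46 0 top [390, 224, 433, 264] side [322, 286, 364, 337] x 0.46 0.544
0.46 60 top [390, 217, 435, 268] side [319, 282, 370, 334] x 0.453 0.565
0.46 86 top [390, 229, 432, 270] side [318, 287, 361, 338] x 0.448 0.539
0.46 94
[... 650 characters left out ...]
6
0.5 0 top [390, 205, 433, 245] side [335, 281, 378, 331] x 0.5 0.584
0.5 60 top [390, 200, 435, 249] side [333, 277, 384, 328] x 0.493 0.605
0.5 86 top [390, 211, 432, 251] side [332, 282, 374, 333] x 0.488 0.579
0.5 94 top [390, 211, 433, 255] side [330, 282, 374, 332] x 0.483 0.573
0.5 100 top [390, 211, 433, 259] side [327, 283, 373, 331] x 0.475 0.572
0.5 130 top [390, 220, 436, 273] side [315, 285, 368, 332] x 0.441 0.556
top grey [[393, 231, 40, 39, 1423]]
top grey [[394, 231, 39, 38, 1349]]
top red [[409, 275, 7, 21, 124]]
top dark [[399, 205, 17, 3, 38]]
side grey [[310, 287, 69, 61, 1195]]
side red []
side dark [[310, 322, 17, 12, 50], [329, 335, 7, 7, 18], [338, 337, 14, 13, 52]]
```

```bash
python3 -c "
from bench import r
print(r.job_done(), r.read_state()['time'])"
```

```text
the job is handed in; nothing more can be done
the job is handed in; nothing more can be done
```

The job is done and handed in, at roughly 37 s on the robot's clock. I carried the pail by its bail to the tray, stood it upright and let go of the bail. I then nudged the bail back towards the handle side so it would clear the floor while tipping. Gripping the red handle, I tipped the pail with its lip on or a few millimetres above the tray floor, lifted it clear, laid it on the cork mat and moved the arm away.

**Specimens:** the last top-view check showed all three in the tray: orange at about (.54, .22), black at (.57, .20) and green at (.565, .244). My colour filter missed green every time in that check, so I confirmed it from the network's detection and the pixel values.

**Bystanders:** the jar and mouse were within a few pixels of where they started in both views. The slide box was also in place from the top, but the side view gave no usable reading for it.

**Pail on the mat:**
- It lies on its side, and its body spans x ≈ .44 to .53. The mat's near edge is at about .43, so it is on the mat by only about 10 mm on that side.
- It ended about 40 mm closer to the robot than I meant, probably dragged while the gripper opened.
- That pose comes from comparing image outlines, because my 12 picture views were used up.

**Disagreements:** the weight readings while the pail hung were too noisy (2.4 to 4.0 N) to confirm on their own that it was empty.

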